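Start up the label printer after a roll change

ROBOT

A 7-joint arm with a two-finger parallel gripper is mounted at the origin on the work surface. World frame = base frame: x ahead of the robot, y to its left, z up, the work surface at z = 0. Lengths are in mm, angles in rad, forces in N, time in s.
With the tool pointing down it reaches from about 400 to 750 mm from the base axis. Payload 19.5 kg.
Tool frame: the origin (TCP) lies at the very end of the fingers, on their centre line; the grasp point (between the pads) lies 19 mm behind it (robot.grasp_offset is the distance from the TCP to the grasp point, in mm); z points along the fingers, y is the direction in which the jaws open and shut (so a half turn about z gives the same grasp; the last joint's range is limited). The gripper opens to 85 mm and grips with 20 to 120 N. Pads are 22 mm wide; open, the fingers measure 114 mm over their backs; the gripper's body (76 mm by 85 mm) begins 54 mm behind the grasp point. The pads swing forward as they close: fully open they stand 13 mm farther back than shut.
Start: joints at [1.242, 0.707, -0.028, 1.485, 0.022, 0.951, -0.075], TCP at [162.652, -551.488, 231.268] pointing down, gripper open.
Joint ranges: [-2.71, 2.71], [-0.32, 2.16], [-1.57, 1.52], [0, 2.45], [-1.46, 4.6], [0, 2.02], [-2.83, 2.83]. Speed limits (rad/s): [1.89, 1.89, 2.57, 2.57, 3.01, 3.01, 3.01].

INTERFACE

Orientations are given as a 3x3 rotation matrix whose columns are the frame's x, y, z axes.
In Python, from bench import sense, eyes, job, nets, robot gives the robot as it stands.
- The arm moves only by the tool send_rows, never from a script. Its argument "plan" is text: rows parted by semicolons, each of 6 numbers parted by spaces: the shift along the tool's x, y, z in cm, then the turn, a rotation vector about the tool's x, y, z in rad. A call has exactly 8 rows; each row is the pose to reach, as a shift and turn from the pose commanded when the call began, along the tool's axes at that moment; what a row does not reach only later rows make up. A row lasts 1/12 s, in which the tool goes at most 41.7 mm and 7.16 degrees, less where a joint would pass 70% of its speed; a pose out of reach is approached as far as the arm can. A call with a gripper value outside its range is refused whole. "claw" is the opening, from 0 (shut) to 1 (fully open), set as the call begins (left out, the last holds). The fingers move at their own pace and stop on an object; "squeeze" is the grip in N (left out, the last holds). Time passes only in rows, so rows that repeat a pose let the fingers close, or fill a call up. It gives the time, the measured TCP pose, the force and the opening at its end, in the units of the state.
- sense(): the state, without advancing time (a new reading comes with each control period).
- eyes.camera(name): name is "scene" or "top"; returns the picture (420x560x3 uint8, red, green, blue); there is no depth.
- eyes.camera_model(name): a dict with "vertical_fov" (degrees; the focal length in pixels is half the picture's height over the tangent of half this angle, whatever the lens; pixels are square), "cx", "cy" (the principal point, pixels), "rvec" (rotation vector, rad) and "tvec" (3), from world to camera coordinates, as OpenCV has them. Camera axes: x right, y down, z forward; pixel columns grow to the right and rows downward; lengths in mm; the calibration is good to about 2 mm. A picture is of the moment at which its call begins. camera_model takes no time and is no camera call.
- job.job_done(): hands the job in, once; it reports no verdict.
Trained networks look in the newest picture that a camera, given by its name, has taken for a name from the list of things; names that differ only in an ending like _2 or _b are one class to them, and where a whole thing is asked for, a point or a joint stands for the part that bears it (a point fixed in the world has none). Each returns a list of dicts, best first, with "conf" (0 to 1); they miss things now and then, are a little off and sometimes report something else, mostly with a low value. They report only what shows in the picture. A call takes as long as a camera call.
- nets.find_in(camera, name): "box" ([left, top, right, bottom] in pixels, round what is visible of it).
- nets.regions_of(camera, name): "mask" (420x560 bool, what is visible of it) and "box" ([left, top, right, bottom] in pixels, round what is visible of it).
The state is a dict: "time_s": time; "joint_pos": joint angles; "qd": joint speeds; "tau": joint torques, N m; "ee_pos": TCP position; "orientation": TCP orientation; "contact_force": force on the tool from outside, world axes, zero at the start; "moment": the same for the moment, N m; "grip_width": opening from 0.0 (shut) to 1.0 (fully open).
Only numpy, scipy, OpenCV 4.12 (cv2) and the standard library are available. Lean on these libraries where they do the work, as an engineer would, in place of code of your own. Each camera call takes 0.05 s, during which the arm holds its last target.

TASK

The label printer on the packing bench has just been given a new roll: gently push its open cover down until it is fully shut, without slamming it, then press the round power key at the left end of its front panel (as seen from the robot's side) right down so that it stays in, and last press and let go the wide feed key at the right end. Touch each one lightly and in that order, and never press the pause key in the middle. Pick nothing up, do not shove the printer along the bench, and leave the bottles, the small carton and the tape roll where they stand.

Things in the scene. Friction and masses are not known exactly. Their poses are not given: they have to be found in the camera images.
- printer: desktop label printer standing loose on the bench on rubber feet, 2.4 kg, 290 mm deep (x), 220 mm wide (y), 154 mm high with the cover shut. Light body, dark grey cover; an open roll bay under the cover, and in front of that a narrow sloping panel with three keys. Origin: on the bench, 5 mm behind the middle of its underside; it reaches from x = -150 mm (front) to x = +140 mm (rear). Its x axis points from its front to its rear, y to the left as seen from the front, z up.
- printer_hinge (a point): middle of the cover's hinge line, at the rear of the printer, 130 mm behind the printer's origin and 112 mm above the bench; the hinge line runs along the printer's y
- cover (a joint): angle of the cover (rad): 0 = fully shut (a stop; the outer shell is sprung on the cover's frame and gives a further 3 mm or so at its front edge under 10 N), growing as its front edge rises; it starts open at 0.5 to 0.9. The hinge is stiff: the cover stays where it is left, and moves with about 1 to 2 N pressed down on its front edge
- cover_edge (a point): middle of the cover's upper front edge, on its outer corner: 208 mm in front of the hinge line and 42 mm above it when the cover is shut (154 mm above the bench), and it swings with the cover. The edge is 220 mm long, along the printer's y; with the cover open this edge is its highest part. The cover's flat top runs back from it, its front wall (40 mm high) down from it.
- power_top (a point): middle of the top of the power key: round, 20 mm across, at the left end (+y of the printer) of the panel, 70 mm from the middle key. It stands 7 mm proud of the panel, about 103 mm above the bench. The panel slopes 0.15 rad (9 degrees) down towards the printer's front; keys move square to it. The panel around the keys is rigid. The axes of this point are the panel's: x to the rear, z out of the panel
- power (a joint): how far the power key is pushed in (m): 0 out, 0.0045 fully in. It takes about 2.5 N and stays in where it is left; it counts as on past 0.003
- pause_top (a point): middle of the top of the pause key: round, 20 mm across, same height, in the middle of the panel; not to be pressed
- pause (a joint): how far the pause key is pushed in (m): 0 out, 0.0045 fully in; spring return
- feed_top (a point): middle of the top of the feed key: a wide rounded oblong, 38 mm along the panel by 20 mm, at the right end (-y of the printer), 70 mm from the middle key, same height and travel
- feed (a joint): how far the feed key is pushed in (m): 0 out, 0.0045 fully in. Spring return: about 1.5 N starts it, 4 N holds it fully in; it acts past 0.0025. A push of 5 to 10 N is ample for every part of this job; over 40 N on the printer, its keys or its cover is too rough
- bottle_a: white pill bottle, 48 mm across, 90 mm tall, standing upright beside the printer; origin under its centre. Leave it alone
- bottle_b: another such bottle. Leave it alone
- tape_roll: roll of brown packing tape lying flat, 96 mm across, 48 mm high; origin under its centre. Leave it alone
- carton: small brown carton, 75 x 75 mm, 85 mm high; origin under its centre. Leave it alone

How it is judged:
By the outcome, as a careful person would: the job done as asked, in the order asked, and still so for the second after the job is handed in, with the robot touching nothing.
It also fails if it takes over 51 s, if anything falls off the work surface, if the arm or the gripper's body presses on something with over 40 N, if the wrist force passes 120 N, or if a joint passes its speed limit or range.

## Working session

There is one attempt and no reset: what is moved stays moved. The work goes in short steps, Python scripts to look and compute and a tool call to move; the robot and the scene stay as the last step left them, time stands still between calls to the robot, and variables do not carry over. Pictures are saved under pics/ and viewed, and the job is handed in when it is done.

Besides the shell and the picture viewer there is one more tool, called after "Emit:" by a JSON object that holds its "method" and its "body". send_rows: Moves the arm, as the interface text tells. Its arguments: {"type":"object","properties":{"plan":{"type":"string"},"claw":{"type":"number"},"squeeze":{"type":"number"}},"required":["plan"]}

```bash
mkdir -p pics; ls; cat > h.py <<'E'
import numpy as np, cv2
from bench import sense, eyes, job, nets, robot
def cam(n):
    m=eyes.camera_model(n); f=210/np.tan(np.radians(m['vertical_fov'])/2)
    K=np.array([[f,0,m['cx']],[0,f,m['cy']],[0,0,1.]])
    R=cv2.Rodrigues(np.array(m['rvec'],float))[0]; t=np.array(m['tvec'],float).ravel()
    return K,R,t
def proj(n,P):
    K,R,t=cam(n); c=np.atleast_2d(P)@R.T+t; p=c@K.T; return p[:,:2]/p[:,2:]
def save(n,fn):
    im=eyes.camera(n); cv2.imwrite('pics/'+fn,im[:,:,::-1]); return im
def onplane(n,uv,z):
    K,R,t=cam(n); d=R.T@np.linalg.inv(K)@np.array([uv[0],uv[1],1.]); o=-R.T@t
    return o+d*(z-o[2])/d[2]
E
python3 - <<'E'
from h import *
print(sense()); 
for n in('scene','top'):
    save(n,n+'0.png'); print(eyes.camera_model(n))
    for k in('printer','cover','power_top','pause_top','feed_top','bottle_a','carton','tape_roll'):
        print(n,k,[(np.round(d['box']).tolist(),round(d['conf'],2)) for d in nets.find_in(n,k)])
print(sense()['time_s'])
E
```

```text
pics
{'time_s': 0.0, 'joint_pos': array([ 1.24229866,  0.70709919, -0.02761892,  1.48500434,  0.0220003 ,
        0.95088579, -0.07551094]), 'qd': array([ 0.00141406,  0.0008604 , -0.00018992,  0.00109393, -0.00049059,
        0.00027788, -0.00033262]), 'tau': array([-1.54279198e-03, -8.83227110e+01,  1.23436689e+00, -2.36170667e+01,
        1.68926449e-02,  6.57308366e-03, -1.56525869e-05]), 'ee_pos': array([ 162.5824708 , -551.26086629,  230.82837093]), 'orientation': array([[ 9.59157240e-01,  2.82873245e-01, -3.42029458e-04],
       [ 2.82873449e-01, -9.59156677e-01,  1.03937175e-03],
       [-3.40493789e-05, -1.09367199e-03, -9.99999401e-01]]), 'contact_force': array([-0.44759081, -0.38386952,  0.70249341]), 'moment': array([0.040228  , 0.02104821, 0.01695013]), 'grip_width': 1.0037629785962454}
{'vertical_fov': 43.0321737108701, 'cx': 274.4260763987965, 'cy': 223.6047610613468, 'rvec': array([ 2.42823104,  0.0581115 , -0.03736435]), 'tvec': array([-621.77784014,  104.92277399, 1368.40789674])}
scene printer [([214.0, 138.0, 354.0, 290.0], 0.84)]
scene cover [([261.0, 134.0, 356.
[... 372 characters left out ...]
0.97)]
{'vertical_fov': 52.57261516048989, 'cx': 280.0424310288422, 'cy': 209.6713845783888, 'rvec': array([ 2.09971292, -2.12245447,  0.2180488 ]), 'tvec': array([ 58.07112403, 625.35607713, 866.60550446])}
top printer [([191.0, 119.0, 334.0, 292.0], 0.62)]
top cover [([275.0, 258.0, 285.0, 266.0], 0.54), ([191.0, 118.0, 335.0, 292.0], 0.47)]
top power_top [([246.0, 270.0, 254.0, 280.0], 0.56)]
top pause_top [([324.0, 133.0, 364.0, 179.0], 0.25)]
top feed_top [([302.0, 247.0, 320.0, 260.0], 0.46)]
top bottle_a [([340.0, 199.0, 365.0, 229.0], 0.93), ([161.0, 190.0, 191.0, 218.0], 0.66)]
top carton [([163.0, 244.0, 213.0, 285.0], 0.79)]
top tape_roll [([320.0, 130.0, 365.0, 180.0], 0.71)]
0.9
```

```bash
cd pics; python3 -c "
import cv2
a=cv2.imread('scene0.png')[120:340,190:380];cv2.imwrite('s0z.png',cv2.resize(a,None,fx=3.2,fy=2.7 if 0 else 2.7,interpolation=cv2.INTER_CUBIC))
a=cv2.imread('top0.png')[100:310,150:390];cv2.imwrite('t0z.png',cv2.resize(a,None,fx=2.8,fy=2.8,interpolation=cv2.INTER_CUBIC))"
```

```text
(no output)
```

View pics/scene0.png

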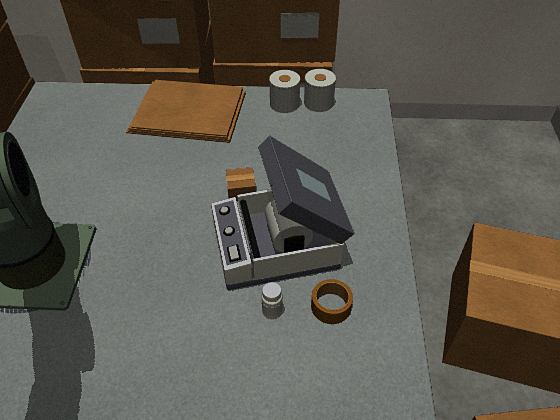

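View pics/t0z.png

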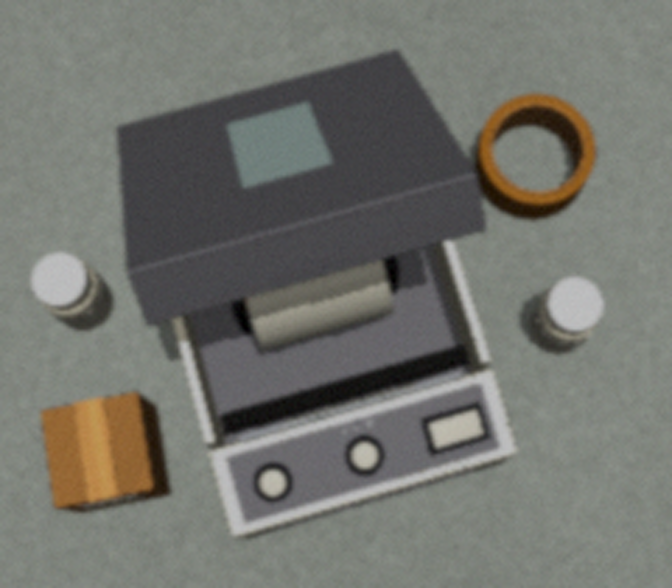

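View pics/s0z.png

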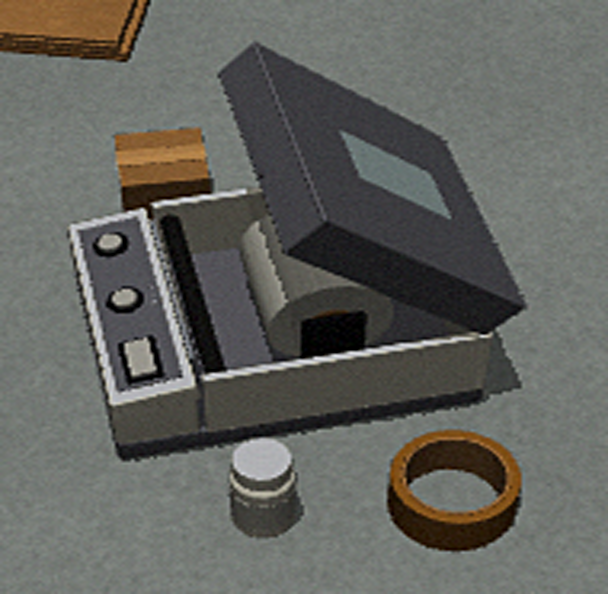

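The printer is turned slightly, and the keys and cover corners are clear in both views: power at top (247,272), pause (280,262.5), feed (313,253), and the cover edge from (196,196) to (320,164). I'll fit the pose to these points.

```bash
cat > fit.py <<'E'
from h import *
from scipy.optimize import least_squares
obs=[('top','k',70,247.1,272.1),('top','k',0,280.4,262.5),('top','k',-70,312.9,253.2),
('scene','k',70,224.4,210),('scene','k',0,229.1,230.4),('scene','k',-70,234,252.2),
('top','e',110,196.4,196.4),('top','e',-110,319.6,163.6),('top','w',110,203.6,215),('top','w',-110,322.9,182.1),
('scene','e',110,270,135.6),('scene','e',-110,292.2,202.2),('scene','w',110,258.8,147.8),('scene','w',-110,280.6,214.4)]
def loc(p,k,y):
    x0,y0,yaw,a,kx=p
    if k=='k': L=np.array([kx,y,103.])
    else:
        v=np.array([-208.,42.-(40 if k=='w' else 0)]); c,s=np.cos(a),np.sin(a)
        # front edge rises with a
        L=np.array([130+v[0]*c+v[1]*s,y,112-v[0]*s+v[1]*c])
    c,s=np.cos(yaw),np.sin(yaw)
    return np.array([x0+c*L[0]-s*L[1],y0+s*L[0]+c*L[1],L[2]])
def res(p): return np.concatenate([proj(n,loc(p,k,y))[0]-[u,v] for n,k,y,u,v in obs])
if __name__=='__main__':
    o=onplane('top',(280.4,262.5),103); print(o)
    r=least_squares(res,[o[0]+120,o[1],0.2,0.7,-120],loss='soft_l1',x_scale=[10,10,.1,.1,10])
    print(r.x.round(3)); print(res(r.x).reshape(-1,2).round(1).tolist())
    for k,y in [('k',70),('k',0),('k',-70),('e',110),('e',0),('e',-110)]: print(k,y,loc(r.x,k,y).round(1))
    q=r.x.copy();q[3]=0; print('shut edge',loc(q,'e',0).round(1))
    for n,k,y in[('top','k',70),('top','k',-70)]: print(onplane('top',obs[0][3:] if y>0 else obs[2][3:],103))
    for b in ([340,199,365,229],[161,190,191,218]): print('bottle',onplane('top',((b[0]+b[2])/2,(b[1]+b[3])/2),60))
    print(onplane('top',(188,264),70), onplane('top',(342,155),40))
E
python3 fit.py
```

```text
[507.44825652  51.72646074 103.        ]
[ 6.31947e+02  8.64940e+01  2.73000e-01  7.24000e-01 -1.28410e+02]
[[0.3, -0.4], [-0.1, -0.4], [0.1, -0.7], [-0.6, -1.0], [-0.7, -0.8], [-0.8, -0.6], [-0.7, 0.4], [0.8, -1.8], [-0.8, 0.0], [0.5, -1.3], [-0.5, 0.8], [-0.3, 0.6], [0.1, 0.0], [-1.0, 0.1]]
k 70 [489.4 119.3 103. ]
k 0 [508.3  51.9 103. ]
k -70 [527.2 -15.5 103. ]
e 110 [604.2 193.  281.2]
e 0 [633.9  87.  281.2]
e -110 [663.5 -18.9 281.2]
shut edge [556.8  65.5 154. ]
[488.68733655 119.8124829  103.        ]
[525.77584299 -15.3009304  103.        ]
bottle [ 615.56282557 -107.8600788    60.        ]
bottle [642.42939868 281.36552586  60.        ]
[509.15934559 248.10605353  70.        ] [758.97428056 -93.37796596  40.        ]
```

```bash
cat > go.py <<'E'
from h import *
P=np.array([631.2,86.5]); YAW=0.273
def w(lx,ly,z): c,s=np.cos(YAW),np.sin(YAW); return np.array([P[0]+c*lx-s*ly,P[1]+s*lx+c*ly,z])
def cov(a,d=8,hw=11):
    vx,vz=-208+d,42; c,s=np.cos(a),np.sin(a)
    return w(130+vx*c+vz*s+hw,0,112-vx*s+vz*c)
def shift(T,s=None):
    s=s or sense(); return (s['orientation'].T@(np.array(T)-s['ee_pos'])/10).round(2)
E
python3 - <<'E'
from go import *
for a in(.724,0.5,0.3,0.1,0): print(a,cov(a).round(1), shift(cov(a)+[0,0,0]))
print(shift(cov(.724)+[0,0,40]))
E
```

```text
0.724 [649.5  91.6 275.9] [ 64.89 -47.92  -4.46]
0.5 [617.4  82.6 244.7] [ 61.55 -47.96  -1.34]
0.3 [594.9  76.3 211.2] [ 59.22 -47.99   2.01]
0.1 [579.4  72.  173.8] [ 57.61 -48.02   5.76]
0 [574.4  70.6 154. ] [ 57.09 -48.02   7.73]
[ 64.89 -47.92  -8.46]
```

Emit:
{"method": "send_rows", "body": {"plan": "1 -1 -1.5 0 0 0;3.5 -3 -3.5 0 0 0;6.5 -5 -5.5 0 0 0;9.5 -7 -7.5 0 0 0;12.5 -9.3 -9 0 0 0;15.5 -11.5 -9.5 0 0 0;18.5 -13.7 -9.5 0 0 0;21.5 -16 -9.5 0 0 0", "claw": 0}}

```text
time_s: 1.57
ee_pos: [324.4, -335.8, 326.8]
orientation: [[0.959, 0.283, 0.001], [0.283, -0.959, -0.001], [0.001, 0.001, -1.0]]
contact_force: [1.2, -1.3, -0.7]
grip_width: 0.002
```

Emit:
{"method": "send_rows", "body": {"plan": "3 -2.2 0 0 0 0;6 -4.4 0 0 0 0;9 -6.6 0 0 0 0;12 -8.8 0 0 0 0;15 -11 0 0 0 0;18 -13.2 0 0 0 0;21 -15.4 0 0 0 0;23.5 -17.2 0 0 0 0"}}

```text
time_s: 2.23
ee_pos: [501.6, -103.2, 326.4]
orientation: [[0.959, 0.284, 0.0], [0.284, -0.959, 0.001], [0.001, -0.0, -1.0]]
contact_force: [0.7, 0.1, -0.2]
grip_width: -0.004
```

```bash
python3 - <<'E'
from go import *
s=sense(); print(s['time_s'],s['ee_pos'],s['orientation'].round(3).tolist(),s['contact_force'],s['grip_width'])
for a in(.724,0.5,0.3,0.1,0): print(a, shift(cov(a)))
E
```

```text
2.2333 [ 501.55814612 -103.21043751  326.39257562] [[0.959, 0.284, 0.0], [0.284, -0.959, 0.001], [0.001, -0.0, -1.0]] [ 0.70458409  0.14530356 -0.23162992] -0.0037611763765218833
0.724 [ 19.72 -14.47   5.06]
0.5 [ 16.38 -14.52   8.18]
0.3 [ 14.05 -14.56  11.53]
0.1 [ 12.43 -14.58  15.28]
0 [ 11.91 -14.59  17.25]
```

Emit:
{"method": "send_rows", "body": {"plan": "3 -2.2 0 0 0 0;6 -4.4 0 0 0 0;9 -6.6 0 0 0 0;12 -8.8 0 0 0 0;15 -11 1 0 0 0;18 -13.2 2 0 0 0;19.3 -14.2 3 0 0 0;19.3 -14.2 3 0 0 0"}}

```text
time_s: 2.9
ee_pos: [645.7, 89.0, 293.1]
orientation: [[0.958, 0.287, -0.004], [0.287, -0.958, 0.001], [-0.003, -0.002, -1.0]]
contact_force: [0.0, 0.3, -0.5]
grip_width: 0.001
```

Emit:
{"method": "send_rows", "body": {"plan": "0 0 0.3 0 0 0;0 0 0.5 0 0 0;0 0 0.7 0 0 0;0 0 0.9 0 0 0;0 0 1 0 0 0;0 0 1 0 0 0;0 0 1 0 0 0;0 0 1 0 0 0"}}

```text
time_s: 3.57
ee_pos: [645.3, 84.9, 286.5]
orientation: [[0.959, 0.283, 0.0], [0.283, -0.959, 0.0], [0.0, -0.0, -1.0]]
contact_force: [0.6, -0.2, 0.9]
grip_width: -0.007
```

```bash
python3 - <<'E'
from go import *
s=sense(); print(s['time_s'],s['ee_pos'],s['orientation'].round(3).tolist(),s['contact_force'],s['grip_width'])
for a in(.724,.6,0.5,.4,0.3,.2,0.1,0): print(a, shift(cov(a)))
print(save('scene','s1.png').shape);save('top','t1.png')
a=cv2.imread('pics/s1.png')[90:300,190:390];cv2.imwrite('pics/s1z.png',cv2.resize(a,None,fx=2.8,fy=2.8))
E
```

```text
3.5667 [645.32157049  84.93554947 286.52671747] [[0.959, 0.283, 0.0], [0.283, -0.959, 0.0], [0.0, -0.0, -1.0]] [ 0.62778977 -0.20158446  0.93180599] -0.007251133654363067
0.724 [ 0.59 -0.52  1.06]
0.6 [-1.35 -0.55  2.69]
0.5 [-2.75 -0.57  4.18]
0.4 [-4.   -0.59  5.79]
0.3 [-5.08 -0.6   7.53]
0.2 [-5.98 -0.61  9.36]
0.1 [-6.69 -0.62 11.28]
0 [-7.21 -0.63 13.25]
(420, 560, 3)
```

View pics/s1z.png

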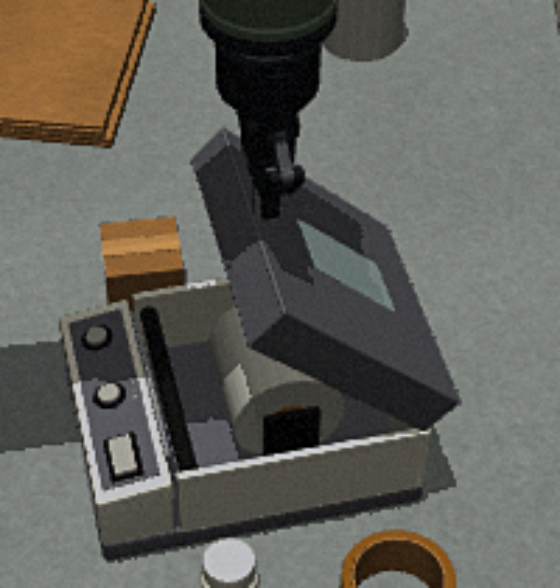

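The closed fingertips hang about 10 mm above the cover, just behind its front edge. Next I go down and follow the hinge arc.

Emit:
{"method": "send_rows", "body": {"plan": "0.2 0 0.3 0 0 0;0.5 0 0.6 0 0 0;0.6 0 0.9 0 0 0;0.5 0 1.1 0 0 0;0.3 0 1.3 0 0 0;0.1 0 1.5 0 0 0;-0.2 0 1.7 0 0 0;-0.4 0 1.9 0 0 0"}}

```text
time_s: 4.33
ee_pos: [641.1, 83.8, 267.3]
orientation: [[0.959, 0.283, 0.0], [0.283, -0.959, 0.0], [0.0, -0.0, -1.0]]
contact_force: [-0.4, 0.7, 2.0]
grip_width: 0.002
```

```bash
python3 - <<'E'
from go import *
s=sense(); print(s['time_s'],s['ee_pos'],s['contact_force'])
for a in(.724,.6,0.5,.4,0.3,.2,0.1,0): print(a, shift(cov(a)))
E
```

```text
4.3333 [641.12590289  83.79548183 267.29990447] [-0.38884138  0.65401487  1.9966988 ]
0.724 [ 1.02 -0.51 -0.86]
0.6 [-0.91 -0.54  0.77]
0.5 [-2.31 -0.56  2.26]
0.4 [-3.56 -0.58  3.87]
0.3 [-4.64 -0.59  5.61]
0.2 [-5.54 -0.6   7.44]
0.1 [-6.26 -0.61  9.35]
0 [-6.78 -0.62 11.33]
```

Emit:
{"method": "send_rows", "body": {"plan": "-0.4 0 0.3 0 0 0;-0.8 0 0.7 0 0 0;-1.2 0 1.1 0 0 0;-1.6 0 1.5 0 0 0;-2 0 1.9 0 0 0;-2.3 0 2.3 0 0 0;-2.6 0 2.7 0 0 0;-2.9 0 3.1 0 0 0"}}

```text
time_s: 5.0
ee_pos: [613.4, 75.6, 235.9]
orientation: [[0.959, 0.283, -0.0], [0.283, -0.959, -0.0], [-0.0, -0.0, -1.0]]
contact_force: [1.3, -0.4, 3.2]
grip_width: -0.002
```

Emit:
{"method": "send_rows", "body": {"plan": "-0.3 0 0.4 0 0 0;-0.6 0 0.8 0 0 0;-0.9 0 1.2 0 0 0;-1.1 0 1.6 0 0 0;-1.4 0 2 0 0 0;-1.6 0 2.4 0 0 0;-1.8 0 2.8 0 0 0;-2 0 3.2 0 0 0"}}

```text
time_s: 5.67
ee_pos: [594.2, 70.0, 203.9]
orientation: [[0.959, 0.283, -0.0], [0.283, -0.959, 0.0], [-0.0, -0.0, -1.0]]
contact_force: [-1.1, 1.0, 2.2]
grip_width: -0.002
```

```bash
python3 - <<'E'
from go import *
s=sense(); print(s['time_s'],s['ee_pos'],s['contact_force'])
for a in(.4,0.3,.2,0.1,0): print(a, shift(cov(a)))
E
```

```text
5.6667 [594.24890513  69.97312953 203.90719235] [-1.08576196  0.98404865  2.24522792]
0.4 [ 1.33 -0.58 -2.47]
0.3 [ 0.25 -0.59 -0.73]
0.2 [-0.65 -0.6   1.1 ]
0.1 [-1.37 -0.61  3.02]
0 [-1.89 -0.62  4.99]
```

Going well at about 2 to 3 N. I'll slow down for the closing part.

Emit:
{"method": "send_rows", "body": {"plan": "-0.2 0 0.3 0 0 0;-0.4 0 0.6 0 0 0;-0.5 0 0.9 0 0 0;-0.7 0 1.2 0 0 0;-0.8 0 1.5 0 0 0;-0.9 0 1.8 0 0 0;-1 0 2.1 0 0 0;-1.1 0 2.4 0 0 0"}}

```text
time_s: 6.33
ee_pos: [583.8, 66.9, 180.0]
orientation: [[0.959, 0.283, -0.0], [0.283, -0.959, 0.0], [-0.0, -0.0, -1.0]]
contact_force: [-0.2, -0.2, 0.9]
grip_width: -0.001
```

Emit:
{"method": "send_rows", "body": {"plan": "-0.1 0 0.2 0 0 0;-0.2 0 0.4 0 0 0;-0.2 0 0.6 0 0 0;-0.3 0 0.8 0 0 0;-0.4 0 1 0 0 0;-0.4 0 1.2 0 0 0;-0.5 0 1.4 0 0 0;-0.5 0 1.5 0 0 0"}}

```text
time_s: 7.0
ee_pos: [578.9, 65.5, 165.0]
orientation: [[0.959, 0.283, -0.0], [0.283, -0.959, 0.0], [-0.0, -0.0, -1.0]]
contact_force: [-0.1, 0.3, 1.0]
grip_width: -0.002
```

```bash
python3 - <<'E'
from go import *
s=sense(); print(s['time_s'],s['ee_pos'],s['contact_force'])
for a in(.1,0): print(a, shift(cov(a)))
E
```

```text
7.0 [578.93325776  65.45188982 165.02886184] [-0.0926672   0.28569588  1.02512502]
0.1 [ 0.23 -0.61 -0.87]
0 [-0.29 -0.62  1.1 ]
```

Emit:
{"method": "send_rows", "body": {"plan": "-0.1 0 0.15 0 0 0;-0.1 0 0.3 0 0 0;-0.2 0 0.45 0 0 0;-0.2 0 0.6 0 0 0;-0.2 0 0.75 0 0 0;-0.3 0 0.9 0 0 0;-0.3 0 1 0 0 0;-0.3 0 1.1 0 0 0"}}

```text
time_s: 7.67
ee_pos: [576.2, 64.6, 154.2]
orientation: [[0.959, 0.283, -0.0], [0.283, -0.959, 0.0], [-0.0, -0.0, -1.0]]
contact_force: [-1.2, -0.5, 0.7]
grip_width: 0.002
```

Emit:
{"method": "send_rows", "body": {"plan": "0 0 0.05 0 0 0;0 0 0.1 0 0 0;0 0 0.1 0 0 0;0 0 0.15 0 0 0;0 0 0.15 0 0 0;0 0 0.2 0 0 0;0 0 0.2 0 0 0;0 0 0.2 0 0 0"}}

```text
time_s: 8.33
ee_pos: [576.0, 64.6, 152.5]
orientation: [[0.959, 0.283, -0.0], [0.283, -0.959, -0.0], [-0.0, -0.0, -1.0]]
contact_force: [-5.7, -1.7, 7.7]
grip_width: -0.001
```

Emit:
{"method": "send_rows", "body": {"plan": "-0.05 0 0 0 0 0;-0.05 0 0.05 0 0 0;-0.1 0 0.05 0 0 0;-0.1 0 0.1 0 0 0;-0.1 0 0.1 0 0 0;-0.1 0 0.1 0 0 0;-0.1 0 0.1 0 0 0;-0.1 0 0.1 0 0 0"}}

```text
time_s: 9.0
ee_pos: [575.8, 64.5, 151.8]
orientation: [[0.959, 0.283, 0.001], [0.283, -0.959, 0.0], [0.001, 0.0, -1.0]]
contact_force: [-1.1, -0.6, 8.4]
grip_width: 0.003
```

```bash
python3 - <<'E'
from go import *
s=sense(); print(s['time_s'],s['ee_pos'],s['contact_force'])
save('scene','s2.png')
a=cv2.imread('pics/s2.png')[90:300,190:390];cv2.imwrite('pics/s2z.png',cv2.resize(a,None,fx=2.8,fy=2.8))
E
```

```text
9.0 [575.7876042   64.53530711 151.81981268] [-1.13592924 -0.62957416  8.43718764]
```

View pics/s2z.png

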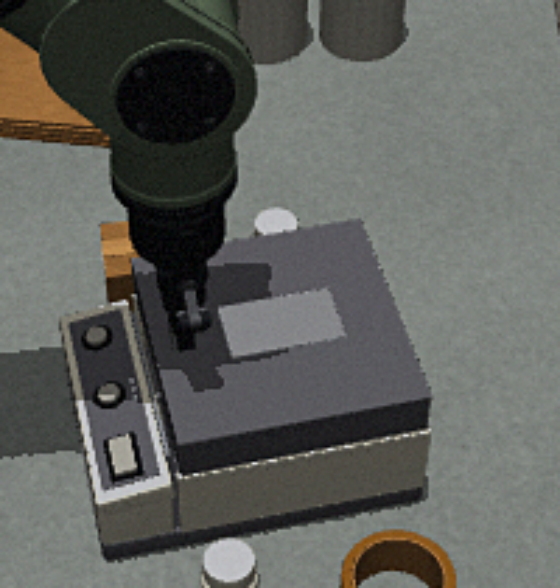

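The cover lies flat and shut under an 8 N push. The keys sit at the same pixels as before, (96,336), (108,394) and (122,455) in the zoom, so the printer hasn't moved. Next is the power key.

```bash
python3 - <<'E'
from go import *
for l in [70,-70]: T=w(-128.4,l,103); print(T, shift(T), shift(T+[0,0,15]))
E
```

```text
[488.68161044 119.28823929 103.        ] [-6.82 -7.72  4.87] [-6.81 -7.72  3.37]
[526.4286267  -15.52705199 103.        ] [-7.01  6.28  4.87] [-7.01  6.28  3.37]
```

Emit:
{"method": "send_rows", "body": {"plan": "0 0 -0.3 0 0 0;0 0 -1 0 0 0;0 0 -2 0 0 0;0 0 -3 0 0 0;0 0 -4 0 0 0;-0.5 -0.5 -4.5 0 0 0;-1.5 -1.5 -4.5 0 0.05 0;-3 -3 -4.5 0 0.1 0"}}

```text
time_s: 9.72
ee_pos: [538.1, 84.6, 196.7]
orientation: [[0.954, 0.282, 0.099], [0.28, -0.959, 0.029], [0.103, 0.0, -0.995]]
contact_force: [1.7, 1.1, -0.4]
grip_width: -0.001
```

```bash
python3 - <<'E'
from go import *
s=sense(); print(s['contact_force'])
for l in [70,-70]: T=w(-128.4,l,103); print(T, shift(T), shift(T+[-.149*20,-.04*20,20]))
E
```

```text
[ 1.66868336  1.06152215 -0.39587745]
[488.68161044 119.28823929 103.        ] [-4.71 -4.73  8.94] [-4.81 -4.73  6.91]
[526.4286267  -15.52705199 103.        ] [-4.89  9.27  8.92] [-4.99  9.27  6.9 ]
```

Emit:
{"method": "send_rows", "body": {"plan": "-1.5 -1.5 0 0 0.05 0;-3 -3 0 0 0.05 0;-4.3 -4.3 0.5 0 0.05 0;-4.7 -4.7 2 0 0.05 0;-4.7 -4.7 4 0 0.05 0;-4.7 -4.7 5.5 0 0.05 0;-4.7 -4.7 6 0 0.05 0;-4.7 -4.7 6 0 0.05 0"}}

```text
time_s: 10.38
ee_pos: [485.1, 118.3, 131.5]
orientation: [[0.949, 0.283, 0.142], [0.28, -0.959, 0.042], [0.148, -0.0, -0.989]]
contact_force: [-0.2, -0.3, 0.0]
grip_width: -0.004
```

```bash
python3 - <<'E'
from go import *
save('top','t3.png');save('scene','s3.png')
s=sense(); print(s['contact_force'],s['ee_pos'])
for l in [70,-70]: T=w(-128.4,l,103); print(T, shift(T))
a=cv2.imread('pics/s3.png')[140:300,190:370];b=cv2.imread('pics/t3.png')[140:300,190:370];cv2.imwrite('pics/z3.png',cv2.resize(np.vstack([a,b]),None,fx=1.85*2,fy=1.85*2)[:, :][:1184]);
cv2.imwrite('pics/z3.png',cv2.resize(np.hstack([a,b]),None,fx=2.2,fy=2.2))
E
```

```text
[ 0.4319591   0.16631821 -0.52574753] [485.66151143 118.28809707 132.66833331]
[488.68161044 119.28823929 103.        ] [-0.13 -0.01  2.98]
[526.4286267  -15.52705199 103.        ] [-0.32 13.99  2.95]
```

View pics/z3.png

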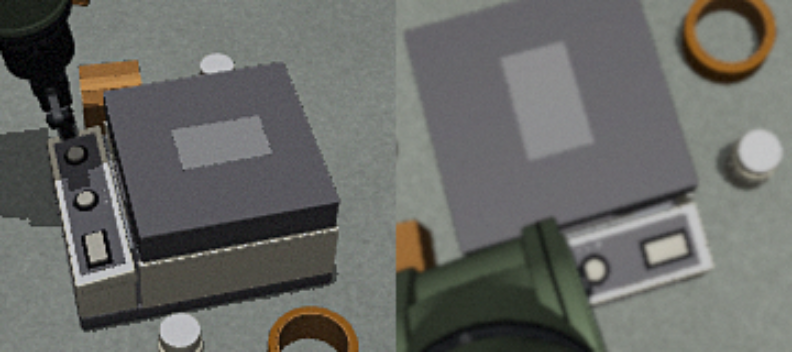

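```bash
python3 - <<'E'
from go import *
from fit import loc
for a in(0,.03,.06):
  p=[631.2,86.5,.273,a,-128.4]
  print(a,[proj(n,loc(p,'e',y))[0].round(1).tolist() for n in('top','scene') for y in(-110,110)])
E
```

```text
0 [[326.8, 219.9], [218.5, 251.1], [256.4, 247.3], [239.1, 180.5]]
0.03 [[326.9, 218.6], [217.9, 250.1], [256.8, 245.5], [239.5, 178.7]]
0.06 [[327.0, 217.3], [217.2, 248.9], [257.4, 243.7], [239.9, 176.8]]
```

Emit:
{"method": "send_rows", "body": {"plan": "-0.1 0 0.5 0 0 0;-0.1 0 1 0 0 0;-0.1 0 1.5 0 0 0;-0.1 0 1.9 0 0 0;-0.1 0 2.3 0 0 0;-0.1 0 2.6 0 0 0;-0.1 0 2.6 0 0 0;-0.1 0 2.6 0 0 0"}}

```text
time_s: 11.15
ee_pos: [488.4, 119.0, 106.0]
orientation: [[0.948, 0.283, 0.143], [0.28, -0.959, 0.042], [0.149, -0.0, -0.989]]
contact_force: [-0.1, -0.2, -0.9]
grip_width: 0.001
```

Emit:
{"method": "send_rows", "body": {"plan": "0 0 0.1 0 0 0;0 0 0.2 0 0 0;0 0 0.3 0 0 0;0 0 0.4 0 0 0;0 0 0.5 0 0 0;0 0 0.6 0 0 0;0 0 0.65 0 0 0;0 0 0.65 0 0 0"}}

```text
time_s: 11.82
ee_pos: [489.3, 119.3, 99.6]
orientation: [[0.948, 0.283, 0.143], [0.28, -0.959, 0.042], [0.149, -0.0, -0.989]]
contact_force: [0.3, 0.2, 0.3]
grip_width: 0.002
```

Emit:
{"method": "send_rows", "body": {"plan": "0 0 0.05 0 0 0;0 0 0.1 0 0 0;0 0 0.15 0 0 0;0 0 0.2 0 0 0;0 0 0.2 0 0 0;0 0 0.2 0 0 0;0 0 0.2 0 0 0;0 0 0.2 0 0 0"}}

```text
time_s: 12.48
ee_pos: [489.6, 119.4, 98.0]
orientation: [[0.948, 0.283, 0.144], [0.28, -0.959, 0.042], [0.15, -0.0, -0.989]]
contact_force: [-3.6, -0.6, 14.0]
grip_width: -0.0
```

Emit:
{"method": "send_rows", "body": {"plan": "0 0 -0.2 0 0 0;0 0 -0.7 0 0 0;0 0 -1.5 0 0 0;0 0 -2.5 0 0 0;0 0 -3.5 0 0 0;0 1 -4 0 0 0;0 3 -4 0 0 0;0 5.5 -4 0 0 0"}}

```text
time_s: 13.15
ee_pos: [499.6, 65.6, 138.6]
orientation: [[0.947, 0.285, 0.145], [0.282, -0.958, 0.043], [0.151, -0.0, -0.989]]
contact_force: [0.4, -0.0, -0.7]
grip_width: 0.003
```

Emit:
{"method": "send_rows", "body": {"plan": "0 3 0 0 0 0;0 6 0 0 0 0;0 8 0 0 0 0;0 8.5 0 0 0 0;0 8.5 0 0 0 0;0 8.5 0 0 0 0;0 8.5 0 0 0 0;0 8.5 0 0 0 0"}}

```text
time_s: 13.82
ee_pos: [523.3, -15.3, 137.4]
orientation: [[0.948, 0.285, 0.143], [0.281, -0.959, 0.043], [0.15, -0.0, -0.989]]
contact_force: [0.6, -0.7, 0.0]
grip_width: -0.0
```

```bash
python3 - <<'E'
from go import *
save('top','t4.png');save('scene','s4.png')
s=sense(); print(s['time_s'],s['contact_force'],s['ee_pos'])
T=w(-128.4,-70,103); print(T, shift(T))
a=cv2.imread('pics/s4.png')[140:300,190:370];b=cv2.imread('pics/t4.png')[140:300,190:370]
cv2.imwrite('pics/z4.png',cv2.resize(np.hstack([a,b]),None,fx=2.2,fy=2.2))
c=[cv2.resize(cv2.imread(f'pics/{f}.png')[195:275,200:260],None,fx=6,fy=6,interpolation=cv2.INTER_CUBIC) for f in('s0','s4') if 0]
A=cv2.imread('pics/scene0.png')[195:270,205:260];B=cv2.imread('pics/s4.png')[195:270,205:260]
cv2.imwrite('pics/c4.png',cv2.resize(np.hstack([A,B]),None,fx=7,fy=7,interpolation=cv2.INTER_CUBIC))
E
```

```text
13.9167 [0.22162917 0.7656679  0.45504393] [523.40276989 -15.70232291 137.30902528]
[526.4286267  -15.52705199 103.        ] [-0.22  0.07  3.44]
```

View pics/z4.png

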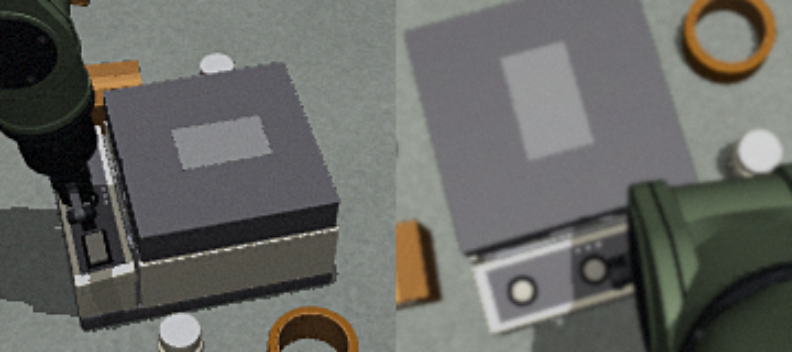

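View pics/c4.png

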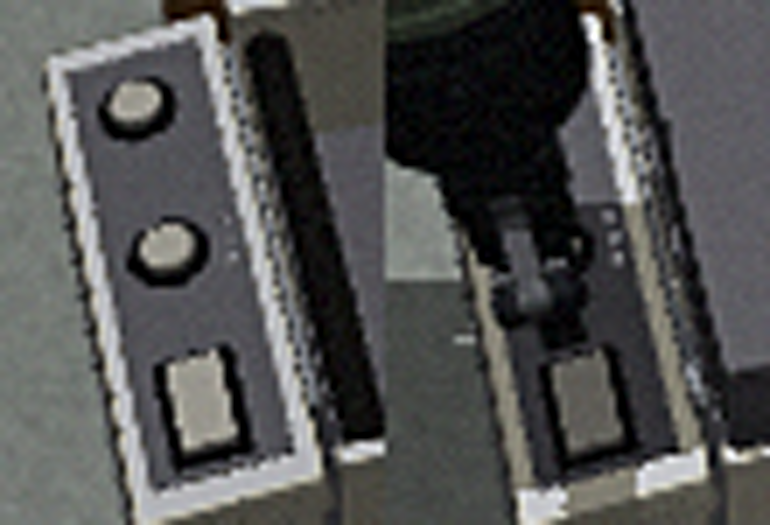

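The power press stopped firmly at the expected depth, but the arm hides the key. Since the order matters, I'll move aside and check it before pressing feed.

Emit:
{"method": "send_rows", "body": {"plan": "0 1.5 -2 0 0 0;0 4 -4 0 0 0;0 7 -5 0 0 0;0 10 -5 0 0 0;0 13 -5 0 0 0;0 15 -5 0 0 0;0 15 -5 0 0 0;0 15 -5 0 0 0"}}

```text
time_s: 14.58
ee_pos: [558.6, -162.8, 186.4]
orientation: [[0.949, 0.282, 0.143], [0.279, -0.959, 0.043], [0.149, -0.0, -0.989]]
contact_force: [-0.9, 0.7, 0.3]
grip_width: -0.003
```

```bash
python3 - <<'E'
from go import *
save('scene','s5.png');save('top','t5.png')
A=cv2.imread('pics/scene0.png')[195:270,205:260];B=cv2.imread('pics/s5.png')[195:270,205:260]
cv2.imwrite('pics/c5.png',cv2.resize(np.hstack([A,B]),None,fx=7,fy=7,interpolation=cv2.INTER_CUBIC))
A=cv2.imread('pics/top0.png')[230:300,225:340];B=cv2.imread('pics/t5.png')[230:300,225:340]
cv2.imwrite('pics/c5t.png',cv2.resize(np.hstack([A,B]),None,fx=3.4,fy=3.4,interpolation=cv2.INTER_CUBIC))
for z in(103,98.5): print(proj('scene',w(-128.4,70,z)))
s=sense();T=w(-128.4,-70,103); print(s['time_s'],s['ee_pos'], shift(T))
E
```

```text
[[223.53028763 208.98512017]]
[[223.67870701 210.18242962]]
14.6833 [ 558.67942127 -161.3118456   186.6073543 ] [ -0.21 -14.89   8.43]
```

View pics/c5.png

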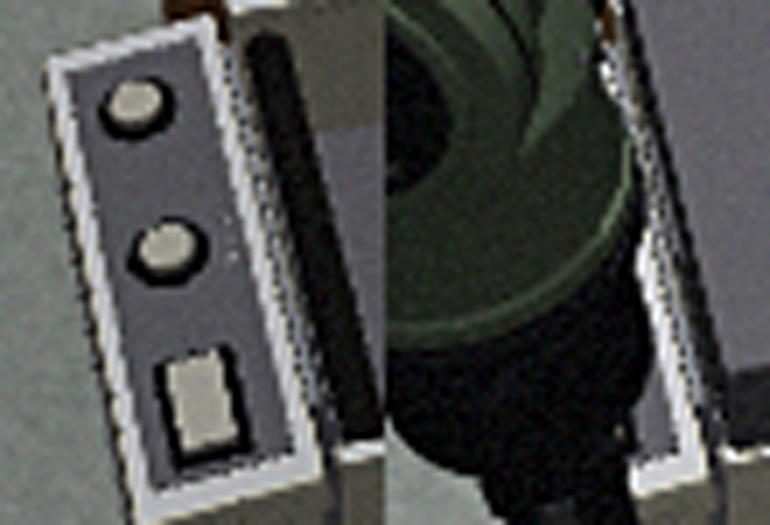

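View pics/c5t.png

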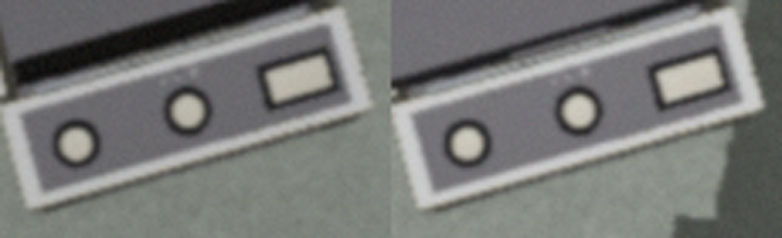

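Emit:
{"method": "send_rows", "body": {"plan": "0 3 0 0 0 0;0 6 0 0 0 0;-1 9 0 0 0 0;-2 12 0 0 0 0;-3 15 0 0 0 0;-4 18 0 0 0 0;-4 19 0 0 0 0;-4 19 0 0 0 0"}}

```text
time_s: 15.35
ee_pos: [574.3, -357.6, 180.1]
orientation: [[0.949, 0.281, 0.143], [0.278, -0.96, 0.042], [0.149, 0.0, -0.989]]
contact_force: [0.3, 1.1, -0.6]
grip_width: 0.002
```

```bash
python3 - <<'E'
from go import *
save('scene','s6.png')
A=cv2.imread('pics/scene0.png')[195:270,205:260];B=cv2.imread('pics/s6.png')[195:270,205:260]
cv2.imwrite('pics/c6.png',cv2.resize(np.hstack([A,B]),None,fx=7,fy=7,interpolation=cv2.INTER_CUBIC))
s=sense();T=w(-128.4,-70,103); print(s['time_s'],s['ee_pos'], shift(T))
E
```

```text
15.4 [ 574.72714239 -355.52485876  180.27369848] [  3.78 -33.97   8.41]
```

View pics/c6.png

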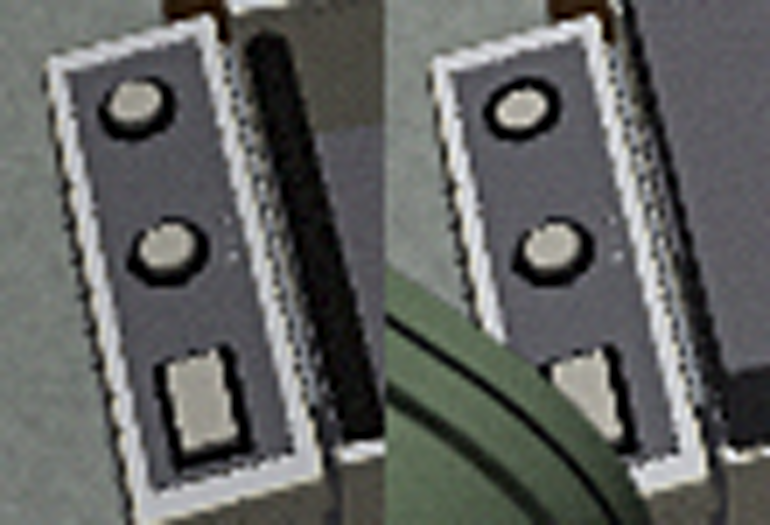

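In the zoom, the power key at (522,110) has sunk to the panel and its side wall is no longer visible. Pause is unchanged and the printer hasn't moved. Going back to press feed.

Emit:
{"method": "send_rows", "body": {"plan": "0.5 -3 0 0 0 0;1 -6.5 0 0 0 0;1.5 -10 0 0 0 0;2 -13.5 0 0 0 0;2.5 -17 0 0 0 0;3 -20.5 0 0 0 0;3.5 -24 0 0 0 0;3.8 -27.5 0 0 0 0"}}

```text
time_s: 16.07
ee_pos: [532.0, -78.1, 186.9]
orientation: [[0.948, 0.285, 0.144], [0.282, -0.958, 0.043], [0.15, -0.001, -0.989]]
contact_force: [1.0, 0.8, 0.2]
grip_width: 0.004
```

Emit:
{"method": "send_rows", "body": {"plan": "0 -3 0.5 0 0 0;0 -5.5 1.5 0 0 0;0 -6.4 3 0 0 0;0 -6.4 4.5 0 0 0;0 -6.4 5.8 0 0 0;0 -6.4 6.5 0 0 0;0 -6.4 6.5 0 0 0;0 -6.4 6.5 0 0 0"}}

```text
time_s: 16.73
ee_pos: [523.7, -16.8, 122.5]
orientation: [[0.948, 0.284, 0.143], [0.28, -0.959, 0.043], [0.149, -0.0, -0.989]]
contact_force: [0.8, 0.6, 0.5]
grip_width: 0.001
```

```bash
python3 - <<'E'
from go import *
s=sense();T=w(-128.4,-70,103); print(s['time_s'],s['ee_pos'],s['contact_force'], shift(T))
E
```

```text
16.7333 [523.73166048 -16.81357094 122.46111687] [0.81303545 0.62454495 0.47727629] [ 0.   -0.05  1.97]
```

Aligned 20 mm above feed. Pressing now.

Emit:
{"method": "send_rows", "body": {"plan": "0 0 0.4 0 0 0;0 0 0.8 0 0 0;0 0 1.2 0 0 0;0 0 1.5 0 0 0;0 0 1.7 0 0 0;0 0 1.9 0 0 0;0 0 2.1 0 0 0;0 0 2.2 0 0 0"}}

```text
time_s: 17.4
ee_pos: [527.2, -16.5, 100.2]
orientation: [[0.948, 0.283, 0.143], [0.28, -0.959, 0.042], [0.149, -0.0, -0.989]]
contact_force: [-0.7, -0.3, 2.6]
grip_width: 0.001
```

Emit:
{"method": "send_rows", "body": {"plan": "0 0 0.1 0 0 0;0 0 0.15 0 0 0;0 0 0.2 0 0 0;0 0 0.2 0 0 0;0 0 0.2 0 0 0;0 0 0.2 0 0 0;0 0 0.2 0 0 0;0 0 0.2 0 0 0"}}

```text
time_s: 18.07
ee_pos: [527.5, -16.5, 98.4]
orientation: [[0.948, 0.283, 0.143], [0.28, -0.959, 0.042], [0.15, -0.0, -0.989]]
contact_force: [-1.5, -0.9, 3.1]
grip_width: 0.003
```

Emit:
{"method": "send_rows", "body": {"plan": "0 0 0.05 0 0 0;0 0 0.05 0 0 0;0 0 0.05 0 0 0;0 0 0.05 0 0 0;0 0 0.05 0 0 0;0 0 0.05 0 0 0;0 0 0.05 0 0 0;0 0 0.05 0 0 0"}}

```text
time_s: 18.73
ee_pos: [527.5, -16.5, 98.1]
orientation: [[0.948, 0.283, 0.143], [0.28, -0.959, 0.042], [0.15, 0.0, -0.989]]
contact_force: [-2.8, -1.4, 10.0]
grip_width: 0.001
```

Emit:
{"method": "send_rows", "body": {"plan": "0 0 -0.2 0 0 0;0 0 -0.6 0 0 0;0 0 -1.5 0 0 0;0 0 -3 0 0 0;0 0 -5 0 0 0;0 0 -7 0 0 0;0 1 -9 0 0 0;0 3 -9 0 0 0"}}

```text
time_s: 19.4
ee_pos: [523.6, -47.7, 190.8]
orientation: [[0.947, 0.286, 0.147], [0.282, -0.958, 0.043], [0.154, 0.001, -0.988]]
contact_force: [0.8, 0.2, 0.3]
grip_width: 0.004
```

Emit:
{"method": "send_rows", "body": {"plan": "0 3 0 0 0 0;0 6 0 0 0 0;0 9 0 0 0 0;-1 12 0 0 0 0;-2 15 0 0 0 0;-3 18 0 0 0 0;-4 21 0 0 0 0;-5 24 0 0 0 0"}}

```text
time_s: 20.07
ee_pos: [543.2, -294.8, 180.1]
orientation: [[0.948, 0.283, 0.144], [0.28, -0.959, 0.042], [0.15, 0.0, -0.989]]
contact_force: [0.2, 0.2, -0.1]
grip_width: 0.005
```

Emit:
{"method": "send_rows", "body": {"plan": "-1 3 0 0 0 0;-2 6 0 0 0 0;-3 9 0 0 0 0;-4 11 0 0 0 0;-5 13 0 0 0 0;-5 13 0 0 0 0;-5 13 0 0 0 0;-5 13 0 0 0 0"}}

```text
time_s: 20.73
ee_pos: [533.2, -431.1, 172.3]
orientation: [[0.948, 0.283, 0.144], [0.28, -0.959, 0.043], [0.15, -0.0, -0.989]]
contact_force: [0.1, -0.5, -0.4]
grip_width: 0.005
```

```bash
python3 - <<'E'
from go import *
save('scene','s7.png');save('top','t7.png')
A=cv2.imread('pics/scene0.png')[195:270,205:260];B=cv2.imread('pics/s7.png')[195:270,205:260]
cv2.imwrite('pics/c7.png',cv2.resize(np.hstack([A,B]),None,fx=7,fy=7,interpolation=cv2.INTER_CUBIC))
s=sense(); print(s['time_s'],s['ee_pos'],s['contact_force'])
E
```

```text
20.8333 [ 533.40694512 -430.8736947   172.37246836] [ 0.26415983 -0.25627877  0.36459458]
```

View pics/c7.png

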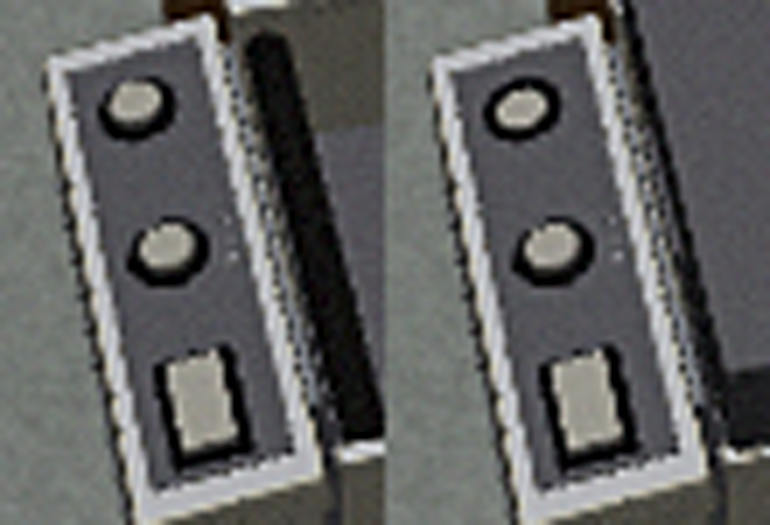

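View pics/s7.png

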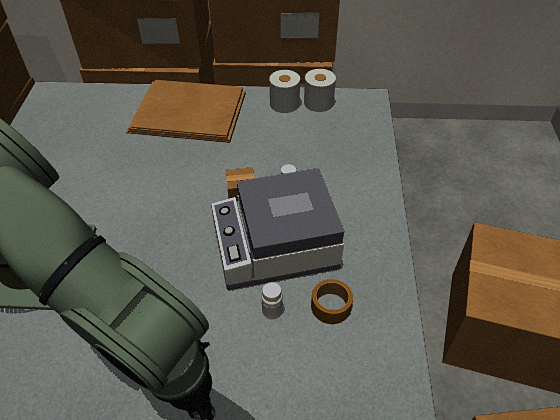

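View pics/t7.png

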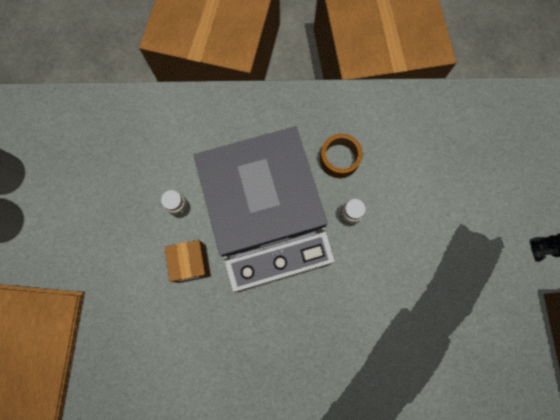

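```bash
python3 - <<'E'
from go import *
from fit import loc
out=[]
for n,f,(y0,y1,x0,x1) in(('scene','s7',(160,280,205,350)),('top','t7',(120,300,185,345))):
  im=cv2.resize(cv2.imread(f'pics/{f}.png')[y0:y1,x0:x1],None,fx=4,fy=4,interpolation=cv2.INTER_CUBIC)
  for a,c in((0,(0,255,0)),(.06,(0,0,255))):
    p=[631.2,86.5,.273,a,-128.4]
    for k in 'ew':
      q=[tuple(int(v) for v in ((proj(n,loc(p,k,y))[0]-[x0,y0]+.5)*4)) for y in(110,-110)]
      cv2.line(im,*q,c,1)
  out.append(cv2.resize(im,(390,int(im.shape[0]*390/im.shape[1]))))
h=max(o.shape[0] for o in out); cv2.imwrite('pics/c8.png',np.hstack([cv2.copyMakeBorder(o,0,h-o.shape[0],0,0,0) for o in out]))
E
```

```text
(no output)
```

View pics/c8.png

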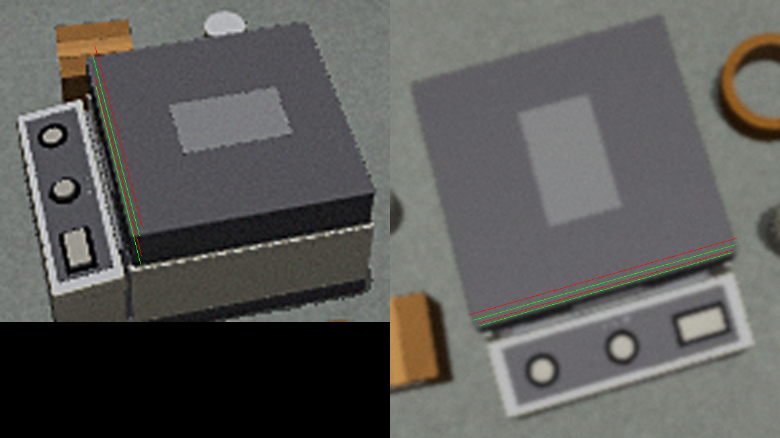

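The cover's edge lies on the line predicted for fully shut (green). Power is in, feed is back out, pause hasn't changed, and the surrounding things are where they were. Handing in.

```bash
python3 - <<'E'
from h import *
print(job.job_done(), sense()['time_s'])
E
```

```text
the job is handed in; nothing more can be done
the job is handed in; nothing more can be done
```

The cover is shut, the power key is pressed in and stays in, and the feed key was pressed and let go, in that order. I handed the job in at about 21 s of the 51 s allowed.

- **Cover:** I pushed it down with the closed fingertips along its hinge arc at about 1–3 N, then pressed about 8 N at the stop. Its front edge now lies on the line predicted for fully shut in both camera views.
- **Power key:** It went down to its stop, with about 14 N read at the end. That is a little above the 5–10 N you called ample, but well under 40 N. A picture before I pressed feed, and another at the end, both show it sunk into the panel.
- **Feed key:** It went down to its stop at about 10 N, and the last picture shows it back out.
- **Everything else:** The pause key looks unchanged, and the printer, bottles, carton and tape roll show no visible shift. The arm finished well clear, with no contact force beyond sensor noise.

None of the final checks failed. The first two attempts to picture the power key were blocked by the arm, so I moved it aside and looked again.

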